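Put the bike lock key away and fasten the box's hasp

TASK

Lay the bike lock key inside the open bamboo box and let go of it, then shut the box's lid fully. After that swing the steel hasp on the lid over and down until it lies flat with the staple standing through its slot. Leave the mail rack, the bowl and the whistle where they are.

Things in the scene. Friction and masses are not known exactly. Their poses are not given: they have to be found in the camera images.
- box: bamboo box fixed to the shelf (all sizes in mm), 190 (its x) x 200 (y) x 80 high; origin at the centre of its underside, x to its rear, z up; yaw within 0.35 of world x. Rear: open compartment, inside x -22 to 87, y -92 to 92, floor z 8, rim z 70, walls 8 thick. Front (x -95 to -25): fixed deck, top z 80, flush with the shut lid's top
- staple (a point): top of the staple, an upright steel wire loop in the middle of the deck, at box x -64, y 0, z 100; it spans x -73 to -55, is 6 wide in y and stands 20 above the deck
- lid (a joint): lid, bamboo board 115 mm long, 200 wide, 10 thick, hinged along the box's y at its rear rim. 0 = closed (horizontal, underside z 70, top z 80); grows as the free front edge swings up and back; 1.57 upright; limit 1.95; starts 1.62 to 1.75. A stiff hinge (0.25 N m friction) holds it at any angle; pushing its outer face near the free edge takes 1 to 5 N
- lid_hinge (a point): middle of the lid's hinge line, at box x 92, y 0, z 70, level with the lid's underside when shut
- lid_edge (a point): middle of the lid's free edge, half-way through its thickness, 117 from the hinge line
- hasp (a joint): steel hasp strap hinged on the lid's outer face at the middle of its free edge, axis along the box's y. 0 = closed: flat over the deck towards the box's front, staple through its slot, end overhanging the deck by 15, upper face z 86. Grows as it swings up and back over the lid; 1.57 = square to the lid; starts 1.9 to 2.5. 0.06 N m friction holds it at any angle; about 1 N at its end moves it
- hasp_pin (a point): middle of the hasp's hinge pin (8 thick), 112 from the lid's hinge line and 4 above the lid's outer face; lid shut: box x -20, y 0, z 84. From the pin the strap is 90 mm long, 44 wide, 4 thick (centred on the pin), with an 18 wide slot from 32 to 58 and a solid tab from 58 to 90
- hasp_tip (a point): middle of the hasp strap's free end, 90 from its pin
- bike_key: bike lock key lying flat, 109 mm long, 14 thick; origin under the middle of its plastic grip, x towards the steel shank. Grip 40 long (x from -20 to 20), 22 wide; behind it a round head 40 across centred at x = -34; ahead an 8 thick shank to x = 55. 50 g; best gripped across the 22 mm at the origin. It lies left or right of the box, the whistle on the other side
- whistle: chrome whistle, 74 mm long, 28 high; to be left alone; origin at its underside
- bowl: glass bowl, 140 mm across, 60 high; to be left alone; origin at the centre of its underside
- mail_rack: stainless steel mail rack with three slots, 110 x 200 mm, up to 165 high with its mail; to be left alone; origin at the centre of its underside
Not all that is in view belongs to the job. There is more than one size of the bike_key; the one meant has the size given above.

How it is judged (in metres and radians):
On the way, in this order (a step that is already met when the one before it is completed fails the run):
1. the key lies in the box, let go (x of bike_key in the frame of box between -0.022 and 0.087 m and y of bike_key in the frame of box between -0.092 and 0.092 m and z of bike_key in the frame of box below 0.055 m and contact force between the fingers and bike_key below 0.1 N), for 0.2 s.
2. the lid is shut (within 0.04 rad) while the hasp is still open (value of joint lid below 0.04 rad and value of joint hasp above 0.5 rad), for 0.1 s.
3. the hasp lies flat over the staple (within 0.08 rad), lid shut (value of joint hasp below 0.08 rad and value of joint lid below 0.04 rad), for 0.2 s.
At the end, for the whole second after the job is handed in: The key rests inside the box's compartment, the lid is shut to within 0.04 rad and the hasp lies over its staple to within 0.08 rad of flat (all of step 3 and x of bike_key in the frame of box between -0.022 and 0.087 m and y of bike_key in the frame of box between -0.092 and 0.092 m and z of bike_key in the frame of box between 0 and 0.055 m and linear speed of bike_key below 0.02 m/s); the robot touches nothing.
It fails at once if the whistle, the bowl or the mail rack is moved by more than 30 mm (distance of any of whistle, bowl, mail_rack from where it was at the start of the episode above 0.03 m).
It also fails if it takes over 64 s, if anything falls off the work surface, if the arm or the gripper's body presses on something with over 40 N, if the wrist force passes 120 N, or if a joint passes its speed limit or range.

ROBOT

A 6-joint arm with a two-finger parallel gripper is mounted at the origin on the work surface. World frame = base frame: x ahead of the robot, y to its left, z up, the work surface at z = 0. Lengths are in m, angles in degrees, forces in N, time in s.
With the tool pointing down it reaches from about 0.3 to 0.75 m from the base axis. Payload 8.5 kg.
Tool frame: the origin (TCP) lies at the very end of the fingers, on their centre line; the grasp point (between the pads) lies 19 mm behind it; x points along the fingers, y is the direction in which the jaws open and shut, and the axes are right-handed (so a half turn about x gives the same grasp; the last joint's range is limited). The gripper opens to 85 mm and grips with 20 to 120 N. Pads are 22 mm wide; open, the fingers measure 114 mm over their backs; the gripper's body (76 mm by 85 mm) begins 54 mm behind the grasp point. The pads swing forward as they close: fully open they stand 13 mm farther back than shut.
Start: joints at [60.888, 21.807, 74.336, -0, 83.858, -12.336], TCP at [0.159, 0.527, 0.231] pointing down, gripper open.
Joint ranges: [-178.18, 178.18], [-50.72, 133.34], [12.68, 142.11], [-81.47, 261.47], [9.98, 163.14], [-165.26, 165.26]. Speed limits (degrees/s): [136.94, 136.94, 180, 180, 180, 180].

INTERFACE

Orientations are given as a 3x3 rotation matrix whose columns are the frame's x, y, z axes.
In Python, from rig import sensors, cams, env gives the robot as it stands.
- The arm moves only by the shell command python3 -m crank 'ROWS' [FORCE]. ROWS is a JSON object of lists of equal length, an entry for each row: "hand": the closure in counts, from 0 (fully open) to 255 (shut); "translation": the shift along the tool's x, y, z in m, a list of three; "dr": the turn, a rotation vector about the tool's x, y, z in rad, a list of three. A call has 1 to 5 rows; each row is the pose to reach, as a shift and turn from the pose commanded when the call began, along the tool's axes at that moment; what a row does not reach only later rows make up. A row lasts 1/10 s, in which the tool goes at most 50 mm and 8.59 degrees, less where a joint would pass 70% of its speed; a pose out of reach is approached as far as the arm can. A call with a gripper value outside its range is refused whole. The fingers move at their own pace and stop on an object; FORCE is the grip in N (left out, the last holds). Time passes only in rows, so rows that repeat a pose let the fingers close. It gives the time, the measured TCP pose, the force and the opening at its end, in the units of the state.
- sensors.observe(): the state, without advancing time (a new reading comes with each control period).
- cams.get_image(name): name is "scene" or "side" or "wrist"; returns (picture, depth): 420x560x3 uint8, blue, green, red; 420x560 float32, m along the optical axis (not along the pixel's ray), 0 where there is no reading.
- cams.calibration(name): a dict with "vertical_fov" (degrees; the focal length in pixels is half the picture's height over the tangent of half this angle, whatever the lens; pixels are square), "cx", "cy" (the principal point, pixels), "extrinsics" (4x4, takes a point from camera to world coordinates). Camera axes: x right, y down, z forward; pixel columns grow to the right and rows downward; lengths in m; the calibration is good to about 2 mm. A picture is of the moment at which its call begins: read the wrist's pose just before it. calibration takes no time and is no camera call; for the wrist camera it gives the pose at the moment of the call.
- env.close_job(): hands the job in, once; it reports no verdict.
The state is a dict: "time_s": time; "q": joint angles; "qvel": joint speeds; "joint_efforts": joint torques, N m; "position": TCP position; "tool_rot": TCP orientation; "ft_force": force on the tool from outside, world axes, zero at the start; "wrist_torque": the same for the moment, N m; "grip_width": finger opening in m.
Only numpy, scipy, OpenCV 4.12 (cv2) and the standard library are available. Lean on these libraries where they do the work, as an engineer would, in place of code of your own. Each camera call takes 0.05 s, during which the arm holds its last target. There are 200 camera calls.

## Working session

There is one attempt and no reset: what is moved stays moved. The work goes in short steps, Python scripts to look and compute and a shell command to move; the robot and the scene stay as the last step left them, time stands still between calls to the robot, and variables do not carry over. Pictures are saved under pics/ and viewed, about 8 in all and at most 12, crops included, and the job is handed in when it is done.

```bash
mkdir -p pics; ls; cat > h.py <<'E'
import numpy as np, cv2
from rig import sensors, cams, env
def grab(n,fn=None):
    c=cams.calibration(n); p,d=cams.get_image(n)
    if fn: cv2.imwrite('pics/'+fn,p)
    return p,d,c
def cloud(p,d,c):
    h,w=d.shape; f=h/2/np.tan(np.radians(c['vertical_fov'])/2)
    u,v=np.meshgrid(np.arange(w),np.arange(h))
    P=np.stack([(u-c['cx'])/f*d,(v-c['cy'])/f*d,d],-1)
    T=np.array(c['extrinsics']); W=P@T[:3,:3].T+T[:3,3]; W[d<=0]=np.nan
    return W
E
python3 - <<'E'
from h import *
s=sensors.observe(); print(s['time_s'],s['position'],s['tool_rot'])
for n in('scene','side'):
    p,d,c=grab(n,n+'0.png'); np.save(n+'0.npy',cloud(p,d,c)); print(c)
E
```

```text
pics
0.0 [0.1585984  0.52634518 0.23071548] [[-7.14658922e-04  2.88626918e-01  9.57441378e-01]
 [-1.25849083e-03  9.57440604e-01 -2.88627624e-01]
 [-9.99998953e-01 -1.41120150e-03 -3.21009141e-04]]
{'vertical_fov': 50.70397323764106, 'cx': 284.6168781203804, 'cy': 208.0487335323768, 'extrinsics': array([[ 0.18444392,  0.75523739, -0.62896496,  1.15532259],
       [ 0.98283404, -0.14446826,  0.11474395, -0.1188785 ],
       [-0.00420655, -0.639332  , -0.76891931,  0.90887992],
       [ 0.        ,  0.        ,  0.        ,  1.        ]])}
{'vertical_fov': 49.13226547762587, 'cx': 273.82010335481345, 'cy': 205.24502439097344, 'extrinsics': array([[-0.99127303, -0.08514695,  0.10063684,  0.37448645],
       [-0.12989015,  0.50056655, -0.85589817,  0.90842578],
       [ 0.02250168, -0.86150051, -0.50725787,  0.64238399],
       [ 0.        ,  0.        ,  0.        ,  1.        ]])}
```

```bash
sleep 1; python3 -c "
import cv2;import numpy as np
a=cv2.imread('pics/scene0.png');b=cv2.imread('pics/side0.png');print(a.shape)"
```

```text
(420, 560, 3)
```

View pics/scene0.png

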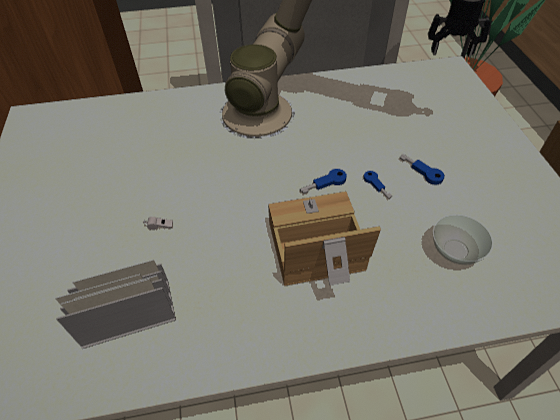

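View pics/side0.png

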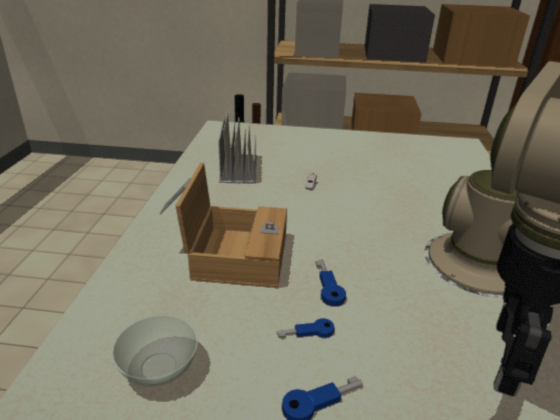

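The scene view shows the box at about (322,237) with its lid up, and three blue keys at (325,181), (377,184) and (422,169). The whistle is at (158,222), the rack at (118,300) and the bowl at (460,240). Next I measure the keys and the box.

```bash
python3 - <<'E'
from h import *
for n in('scene','side'):
    p=cv2.imread(f'pics/{n}0.png'); W=np.load(n+'0.npy')
    hsv=cv2.cvtColor(p,cv2.COLOR_BGR2HSV)
    blue=((hsv[...,0]>105)&(hsv[...,0]<130)&(hsv[...,1]>150)&(hsv[...,2]>40)).astype(np.uint8)
    k,L,st,ce=cv2.connectedComponentsWithStats(blue)
    for i in range(1,k):
        if st[i,4]<60: continue
        x0,y0,w,h=st[i,:4]; 
        reg=np.zeros_like(L,bool); reg[max(0,y0-25):y0+h+25,max(0,x0-25):x0+w+25]=1
        bl=W[L==i]; bl=bl[np.isfinite(bl[:,2])]
        c0=bl.mean(0)[:2]
        r=W[reg]; r=r[np.isfinite(r[:,2])&(r[:,2]>0.004)&(r[:,2]<.03)]; r=r[np.linalg.norm(r[:,:2]-c0,axis=1)<.095]
        m=r[:,:2].mean(0); ax=np.linalg.svd(bl[:,:2]-c0,full_matrices=0)[2][0]
        t=(r[:,:2]-c0)@ax; tb=(bl[:,:2]-c0)@ax; sb=(bl[:,:2]-c0)@[-ax[1],ax[0]]
        print(n,ce[i].round(),st[i,4],'c',c0.round(3),'zmax',bl[:,2].max().round(4),'ax',ax.round(3),'t',np.percentile(t,[0,100]).round(3),'tb',tb.min().round(3),tb.max().round(3),'headw',np.ptp(sb).round(3))
# box: points in height bands
W=np.load('scene0.npy'); p=cv2.imread('pics/scene0.png'); hsv=cv2.cvtColor(p,cv2.COLOR_BGR2HSV)
for n in('scene','side'):
    W=np.load(n+'0.npy'); p=cv2.imread(f'pics/{n}0.png'); hsv=cv2.cvtColor(p,cv2.COLOR_BGR2HSV)
    m=np.isfinite(W[...,2])&(W[...,2]>.074)&(W[...,2]<.086)&(abs(W[...,0]-.5)<.25)&(abs(W[...,1]-.05)<.25)&(hsv[...,1]>70)
    k,L,st,ce=cv2.connectedComponentsWithStats(m.astype(np.uint8)); i=1+st[1:,4].argmax()
    q=W[L==i]; r=cv2.minAreaRect(q[:,:2].astype(np.float32)*1000); print(n,'deck',r,st[i],cv2.boxPoints(r).round(),'z',np.median(q[:,2]))
    m=np.isfinite(W[...,2])&(W[...,2]>.09)&(W[...,2]<.3)&(abs(W[...,0]-.55)<.2)&(abs(W[...,1]-.0)<.2)
    q=W[m&(W[...,0]>.3)]; print('above', len(q), q.min(0),q.max(0))
s=cv2.imread('pics/scene0.png')[140:220,295:455]
cv2.imwrite('pics/keys.png',cv2.resize(s,None,fx=5,fy=5,interpolation=cv2.INTER_CUBIC))
E
```

```text
scene [429. 172.] 333 c [0.372 0.436] zmax 0.0211 ax [0.884 0.467] t [-0.095  0.092] tb -0.054 0.042 headw 0.053
scene [331. 179.] 355 c [0.345 0.16 ] zmax 0.022 ax [-0.275  0.961] t [-0.095  0.091] tb -0.049 0.046 headw 0.051
scene [374. 180.] 188 c [0.367 0.276] zmax 0.0172 ax [0.956 0.292] t [-0.072  0.072] tb -0.035 0.039 headw 0.038
side [331. 290.] 546 c [0.338 0.17 ] zmax 0.0208 ax [-0.241  0.971] t [-0.094  0.092] tb -0.06 0.037 headw 0.047
side [316. 328.] 471 c [0.364 0.28 ] zmax 0.0168 ax [0.962 0.272] t [-0.067  0.073] tb -0.033 0.037 headw 0.038
side [309. 401.] 1272 c [0.366 0.441] zmax 0.0207 ax [0.849 0.529] t [-0.094  0.044] tb -0.052 0.044 headw 0.05
scene deck ((488.3424377441406, 67.40081787109375), (74.14982604980469, 200.0741424560547), 1.2553393840789795) [ 269  192   85   35 1702] [[449. 167.]
 [453. -33.]
 [528. -32.]
 [523. 168.]] z 0.07848195227171634
above 2853 [ 0.47449254 -0.02917081  0.09009925] [0.72460931 0.1706775  0.18805646]
side deck ((487.0843811035156, 66.45291137695312), (70.21820831298828, 203.12399291992188), 1.4685335159301758) [ 245  207   42   54 1482] [[449. 167.]
 [455. -36.]
 [525. -34.]
 [520. 169.]] z 0.07889926361765676
above 1736 [ 0.47410987 -0.0295767   0.09001266] [0.72257868 0.17196201 0.18783782]
```

View pics/keys.png

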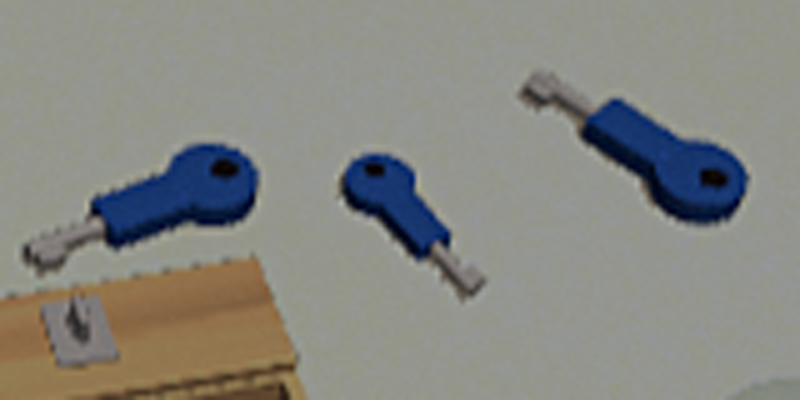

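```bash
cat >> h.py <<'E'
from scipy.spatial.transform import Rotation as R
def rot(yaw,tilt=0):
    "tool down, jaw axis (y) at world yaw deg"
    a=np.radians(yaw); y=np.array([np.cos(a),np.sin(a),0]); x=np.array([0,0,-1.]); return np.stack([x,y,np.cross(x,y)],1)
def to(x,y,z,yaw):
    s=sensors.observe(); A=np.array(s['tool_rot']); d=np.array([x,y,z])-s['position']
    print('t',round(s['time_s'],2),'pos',np.round(s['position'],4),'shift',(A.T@d).round(4),'dr',R.from_matrix(A.T@rot(yaw)).as_rotvec().round(3),'|d|',np.linalg.norm(d).round(3))
def ray(c,u,v,z):
    f=210/np.tan(np.radians(c['vertical_fov'])/2); T=np.array(c['extrinsics'])
    r=T[:3,:3]@np.array([(u-c['cx'])/f,(v-c['cy'])/f,1]); o=T[:3,3]; return (o+r*(z-o[2])/r[2])[:2]
E
python3 - <<'E'
from h import *
c=cams.calibration('scene')
for a,b in (((365.4,171.6),(390,199)),((443.4,181),(400,157)),((346.6,178),(300,191))):
    A,B=ray(c,*a,.01),ray(c,*b,.006); print(A.round(3),B.round(3),np.linalg.norm(A-B).round(4))
to(.383,.283,.16,106)
E
```

```text
[0.331 0.264] [0.439 0.3  ] 0.1135
[0.407 0.466] [0.289 0.383] 0.1436
[0.345 0.205] [0.365 0.068] 0.1384
t 0.1 pos [0.1586 0.5264 0.2308] shift [ 0.0709 -0.1681  0.2851] dr [-0.572 -0.001  0.001] |d| 0.338
```

The keys measure about 113, 144 and 138 mm. The middle one at (377,184) matches 109 mm, with a 38 mm head and about 73 mm of blue, so it is the one meant. The crop confirms that it is the smaller one.

```bash
python3 -m crank '{"hand":[0,0,0,0,0],"translation":[[0.014,-0.034,0.057],[0.028,-0.067,0.114],[0.042,-0.1,0.171],[0.056,-0.134,0.228],[0.071,-0.168,0.285]],"dr":[[-0.12,0,0],[-0.24,0,0],[-0.36,0,0],[-0.48,0,0],[-0.572,0,0]]}' 40
python3 - <<'E'
from h import *
to(.383,.283,.16,106)
E
```

```text
time_s: 0.6
position: [0.325, 0.3462, 0.179]
tool_rot: [[-0.0, -0.28, 0.96], [-0.0, 0.96, 0.28], [-1.0, -0.0, -0.0]]
ft_force: [1.0, 1.3, 0.5]
grip_width: 0.0856
t 0.6 pos [0.325  0.3462 0.179 ] shift [ 0.019  -0.0769  0.038 ] dr [ 0.005 -0.     0.   ] |d| 0.088
```

```bash
python3 -m crank '{"hand":[0,0,0],"translation":[[0.01,-0.038,0.019],[0.019,-0.077,0.038],[0.019,-0.077,0.038]],"dr":[[0,0,0],[0,0,0],[0,0,0]]}'
python3 - <<'E'
from h import *
p,d,c=grab('wrist','w1.png')
hsv=cv2.cvtColor(p,cv2.COLOR_BGR2HSV)
b=((hsv[...,0]>105)&(hsv[...,0]<130)&(hsv[...,1]>150)&(hsv[...,2]>40)).astype(np.uint8)
k,L,st,ce=cv2.connectedComponentsWithStats(b)
W=cloud(p,d,c)
for i in range(1,k):
    if st[i,4]<400: continue
    q=np.argwhere(L==i)[:,::-1]; P=np.array([ray(c,u,v,.014) for u,v in q])
    m=P.mean(0); ax=np.linalg.svd(P-m,full_matrices=0)[2][0]; ax*=np.sign(ax[0]); t=(P-m)@ax; s=(P-m)@[-ax[1],ax[0]]
    print(ce[i],st[i,:4],'mean',m,'ax',ax,np.degrees(np.arctan2(ax[1],ax[0])),'t',t.min(),t.max(),'w',np.ptp(s),'origin',m+ax*(t.min()+t.max())/2+.017*ax,'z',np.nanmedian(W[L==i][:,2]))
to(.383,.283,.16,106)
E
```

```text
time_s: 0.9
position: [0.3843, 0.2809, 0.1591]
tool_rot: [[-0.002, -0.27, 0.963], [-0.002, 0.963, 0.27], [-1.0, -0.001, -0.002]]
ft_force: [-0.0, -0.1, 0.5]
grip_width: 0.0857
[163.57798834 109.27526725] [104  80 112  60] mean [0.3385737  0.16069557] ax [ 0.27129339 -0.9624967 ] -74.25875429204002 t -0.04565735658028189 0.05114267913276956 w 0.049916608739174764 origin [0.34392976 0.14169332] z 0.01880188910423125
[282.01812367 169.47121535] [262 135  40  76] mean [0.36246994 0.27643591] ax [0.95848401 0.28514628] 16.56759276762694 t -0.03211032184772339 0.039747720939610466 w 0.03623779819878882 origin [0.38242433 0.28237229] z 0.01464284002741656
[437.7001868  214.80790785] [413 165  55  94] mean [0.36482708 0.43645349] ax [0.84229687 0.5390139 ] 32.616536113716066 t -0.05055775012936757 0.0488284801026061 w 0.05328193174646974 origin [0.37841785 0.44515068] z 0.01875763333405034
t 0.95 pos [0.3829 0.2825 0.1596] shift [-0.0004  0.0004  0.0002] dr [-0.004 -0.002  0.   ] |d| 0.001
```

View pics/w1.png

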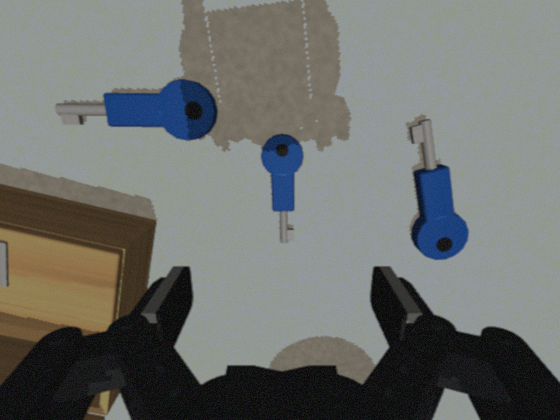

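The wrist view shows the small key at (282,170), midway between the fingers, with its grip 14.6 mm high and its axis at 16.6 degrees. I descend and grip it.

```bash
python3 -m crank '{"hand":[0,0,0,0,0],"translation":[[0.045,0,0],[0.09,0,0],[0.135,0,0],[0.154,0,0],[0.154,0,0]],"dr":[[-0.005,0,0],[-0.01,0,0],[-0.01,0,0],[-0.01,0,0],[-0.01,0,0]]}'
python3 -m crank '{"hand":[255,255,255,255,255],"translation":[[0,0,0],[0,0,0],[0,0,0],[0,0,0],[0,0,0]],"dr":[[0,0,0],[0,0,0],[0,0,0],[0,0,0],[0,0,0]]}' 40
python3 -m crank '{"hand":[255,255,255,255,255],"translation":[[0,0,0],[0,0,0],[-0.05,0,0],[-0.1,0,0],[-0.15,0,0]],"dr":[[0,0,0],[0,0,0],[0,0,0],[0,0,0],[0,0,0]]}'
python3 - <<'E'
from h import *
to(.58,.07,.16,181.5);to(.58,.07,.16,1.5)
print(sensors.observe()['q'])
E
```

```text
time_s: 1.45
position: [0.38, 0.2845, 0.0044]
tool_rot: [[-0.005, -0.286, 0.958], [-0.002, 0.958, 0.286], [-1.0, -0.0, -0.005]]
ft_force: [0.5, -0.1, 1.1]
grip_width: 0.0854
time_s: 1.95
position: [0.3822, 0.2844, 0.0074]
tool_rot: [[0.002, -0.285, 0.958], [0.0, 0.958, 0.285], [-1.0, 0.0, 0.002]]
ft_force: [-1.8, -0.7, 7.9]
grip_width: 0.0209
time_s: 2.45
position: [0.3814, 0.284, 0.1585]
tool_rot: [[-0.0, -0.285, 0.959], [-0.0, 0.959, 0.285], [-1.0, 0.0, -0.0]]
ft_force: [1.6, -0.5, -0.6]
grip_width: 0.0204
t 2.45 pos [0.3814 0.284  0.1585] shift [-0.0016 -0.2618  0.1294] dr [-1.308 -0.    -0.   ] |d| 0.292
t 2.45 pos [0.3814 0.284  0.1585] shift [-0.0016 -0.2618  0.1294] dr [ 1.834 -0.     0.   ] |d| 0.292
[ 2.23683332e+01  1.85944568e+01  9.26594444e+01  3.46400081e-03
  6.87682317e+01 -8.41960782e+01]
```

```bash
python3 -m crank '{"hand":[255,255,255,255,255],"translation":[[-0.01,-0.02,0.005],[-0.02,-0.04,0.01],[-0.03,-0.06,0.02],[-0.03,-0.09,0.04],[-0.03,-0.12,0.055]],"dr":[[0.15,0,0],[0.3,0,0],[0.45,0,0],[0.6,0,0],[0.75,0,0]]}'
python3 - <<'E'
from h import *
to(.58,.07,.19,1.5)
E
```

```text
time_s: 2.95
position: [0.4697, 0.1841, 0.1871]
tool_rot: [[0.001, 0.45, 0.893], [0.0, 0.893, -0.45], [-1.0, 0.001, 0.001]]
ft_force: [-0.2, 0.6, -0.9]
grip_width: 0.0204
t 2.95 pos [0.4697 0.1841 0.1871] shift [-0.0028 -0.0523  0.1498] dr [ 1.078e+00  1.000e-03 -1.000e-03] |d| 0.159
```

```bash
python3 -m crank '{"hand":[255,255,255,255,255],"translation":[[0,-0.01,0.03],[0,-0.02,0.06],[0,-0.03,0.09],[0,-0.042,0.12],[0,-0.052,0.15]],"dr":[[0.15,0,0],[0.3,0,0],[0.45,0,0],[0.6,0,0],[0.75,0,0]]}'
python3 -m crank '{"hand":[255,255,255,255],"translation":[[0,0,0],[0,0,0],[0,0,0],[0,0,0]],"dr":[[0.15,0,0],[0.3,0,0],[0.328,0,0],[0.328,0,0]]}'
python3 - <<'E'
from h import *
p,d,c=grab('wrist','w2.png')
p2,d,c=grab('scene','s2.png')
cv2.imwrite('pics/ws2.png',np.hstack([cv2.resize(p,(400,300)),cv2.resize(p2[150:330,200:440],(400,300))]))
to(.58,.07,.03,1.5)
E
```

```text
time_s: 3.45
position: [0.5806, 0.0704, 0.1866]
tool_rot: [[-0.0, 0.938, 0.346], [0.0, 0.346, -0.938], [-1.0, -0.0, -0.0]]
ft_force: [0.4, 0.2, -0.4]
grip_width: 0.021
time_s: 3.85
position: [0.5798, 0.0717, 0.1865]
tool_rot: [[-0.0, 0.999, 0.035], [0.0, 0.035, -0.999], [-1.0, -0.0, -0.0]]
ft_force: [0.3, -0.2, -0.7]
grip_width: 0.0206
t 3.95 pos [0.5799 0.0718 0.1866] shift [1.566e-01 1.000e-04 1.800e-03] dr [ 0.009  0.    -0.   ] |d| 0.157
```

View pics/ws2.png

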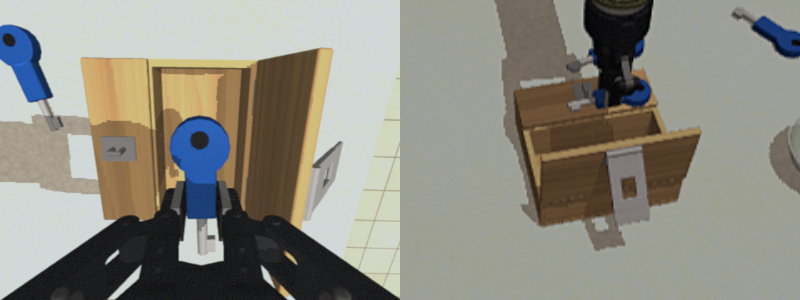

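The key hangs centred over the compartment and crosswise to it, with the head to the left and the lid leaning back clear of it. I lower and release.

```bash
python3 -m crank '{"hand":[255,255,255,255,255],"translation":[[0.045,0,0],[0.09,0,0],[0.13,0,0],[0.155,0,0],[0.167,0,0]],"dr":[[0,0,0],[0,0,0],[0,0,0],[0,0,0],[0,0,0]]}'
python3 -m crank '{"hand":[255,140,140,140,140],"translation":[[0,0,0],[0,0,0],[0,0,0],[0,0,0],[0,0,0]],"dr":[[0,0,0],[0,0,0],[0,0,0],[0,0,0],[0,0,0]]}'
python3 -m crank '{"hand":[140,140,140,140,140],"translation":[[-0.03,0,0],[-0.07,0,0],[-0.12,0,0],[-0.17,0,0],[-0.22,0,0]],"dr":[[0,0,0],[0,0,0],[0,0,0],[0,0,0],[0,0,0]]}'
python3 - <<'E'
from h import *
p,d,c=grab('wrist','w3.png'); W=cloud(p,d,c)
hsv=cv2.cvtColor(p,cv2.COLOR_BGR2HSV)
b=((hsv[...,0]>105)&(hsv[...,0]<130)&(hsv[...,1]>150)&(hsv[...,2]>40)).astype(np.uint8)
k,L,st,ce=cv2.connectedComponentsWithStats(b)
for i in range(1,k):
    if st[i,4]>300: print(ce[i],st[i],np.nanmean(W[L==i],0),np.nanmin(W[L==i],0),np.nanmax(W[L==i],0))
# lid angle, hasp: scene cloud above z .09, in box frame
W=cloud(*grab('scene','s3.png')); a=.025
yx=(W[...,0]-.5475)*np.cos(a)+(W[...,1]-.0685)*np.sin(a); yy=-(W[...,0]-.5475)*np.sin(a)+(W[...,1]-.0685)*np.cos(a); z=W[...,2]
m=np.isfinite(z)&(abs(yy)<.1)&(abs(yy)>.04)&(z>.09)&(yx>.08)&(z<.2)
q=np.c_[yx[m],z[m]]; f=np.polyfit(q[:,1],q[:,0],1); print('lid n',m.sum(),'dx/dz',f,'edge z',q[:,1].max(),'x range',q[:,0].min(),q[:,0].max())
m=np.isfinite(z)&(abs(yy)<.025)&(yx>.09)&(z>.05)&(z<.25)
q=np.c_[yx[m],z[m]]
res=q[:,0]-np.polyval(f,q[:,1])
for zz in np.arange(.05,.21,.015):
    s=abs(q[:,1]-zz)<.0075
    if s.any(): print(zz.round(3),np.percentile(q[s,0],[5,50,95]).round(3),s.sum())
E
```

```text
time_s: 4.45
position: [0.5784, 0.0719, 0.0173]
tool_rot: [[-0.005, 0.999, 0.034], [0.0, 0.034, -0.999], [-1.0, -0.005, -0.0]]
ft_force: [-3.9, 0.1, 3.1]
grip_width: 0.0206
time_s: 4.95
position: [0.5809, 0.0716, 0.0206]
tool_rot: [[0.003, 0.999, 0.032], [-0.0, 0.032, -0.999], [-1.0, 0.003, 0.0]]
ft_force: [-2.5, -1.0, 2.6]
grip_width: 0.0385
time_s: 5.45
position: [0.5802, 0.0715, 0.2423]
tool_rot: [[0.002, 0.999, 0.032], [-0.0, 0.032, -0.999], [-1.0, 0.002, 0.0]]
ft_force: [1.2, 0.1, -0.2]
grip_width: 0.0386
[68.1856816  88.47891468] [  35   47   66   90 3059] [0.34299531 0.16265963 0.01800031] [0.31008723 0.11167359 0.00599945] [0.36624432 0.20442364 0.02147914]
[278.9097621  157.49220673] [ 263  130   32   61 1219] [0.57774816 0.09455543 0.0226615 ] [0.55887853 0.05525419 0.02010254] [0.59490839 0.12621683 0.02510744]
lid n 1163 dx/dz [0.15953162 0.09271115] edge z 0.18636445353260334 x range 0.10004578726177313 0.12539085492488058
0.05 [0.093 0.094 0.096] 24
0.065 [0.101 0.101 0.102] 3
0.08 [0.102 0.103 0.106] 26
0.095 [0.105 0.107 0.173] 22
0.11 [0.11  0.175 0.18 ] 167
0.125 [0.114 0.165 0.17 ] 184
0.14 [0.116 0.154 0.16 ] 125
0.155 [0.132 0.143 0.149] 174
0.17 [0.126 0.134 0.139] 178
0.185 [0.116 0.123 0.13 ] 181
```

View pics/w3.png

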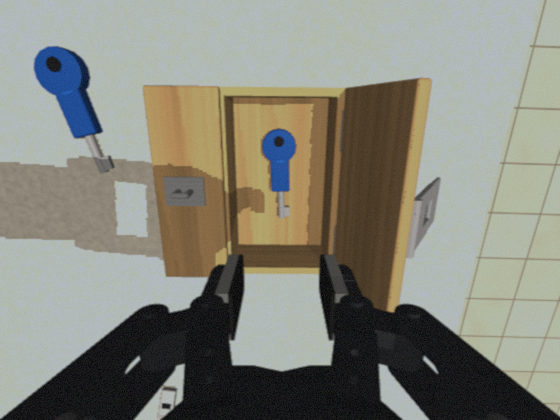

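The key lies flat in the compartment: its grip is at (280,170), and its blue part runs from about z 0.020 to 0.025. The lid is at about 1.73 rad. The hasp is at about 2.36 rad and sticks out behind the lid at (427,215). Next I go behind the lid on its right side with closed fingers.

```bash
python3 -m crank '{"hand":[255,255,255,255,255],"translation":[[0,0.02,0.02],[0,0.05,0.04],[0,0.08,0.06],[0,0.117,0.073],[0,0.117,0.073]],"dr":[[0,0,0],[0,0,0],[0,0,0],[0,0,0],[0,0,0]]}'
python3 -m crank '{"hand":[255,255,255,255],"translation":[[0.03,0,0],[0.06,0,0],[0.085,0,0],[0.085,0,0]],"dr":[[0,0,0],[0,0,0],[0,0,0],[0,0,0]]}'
python3 -c "
from h import *
s=sensors.observe();a=.025;d=np.array(s['position'])-[.5475,.0685,0];print(s['position'],'box',d[0]*np.cos(a)+d[1]*np.sin(a),-d[0]*np.sin(a)+d[1]*np.cos(a),s['q'])"
```

```text
time_s: 6.05
position: [0.7024, 0.0001, 0.2369]
tool_rot: [[-0.0, 1.0, 0.03], [-0.0, 0.03, -1.0], [-1.0, -0.0, 0.0]]
ft_force: [-0.2, -0.9, -0.6]
grip_width: -0.0
time_s: 6.45
position: [0.6977, 0.0028, 0.1509]
tool_rot: [[-0.006, 0.999, 0.032], [0.001, 0.032, -0.999], [-1.0, -0.006, -0.001]]
ft_force: [0.2, -0.5, -0.2]
grip_width: -0.0003
[0.69768658 0.00279279 0.15086044] box 0.14849714189309374 -0.06944095491014715 [-9.46645442e+00  4.03805546e+01  5.42333711e+01  7.48440220e-04
  8.57460723e+01 -1.13077707e+01]
```

```bash
python3 -m crank '{"hand":[255,255,255,255,255],"translation":[[0,-0.02,0],[-0.006,-0.035,0],[-0.009,-0.049,0],[-0.006,-0.066,0],[-0.001,-0.084,0]],"dr":[[0,0,0],[0,0,0],[0,0,0],[0,0,0],[0,0,0]]}'
python3 -m crank '{"hand":[255,255,255,255,255],"translation":[[0.011,-0.015,0],[0.022,-0.028,0],[0.034,-0.036,0],[0.045,-0.042,0],[0.045,-0.042,0]],"dr":[[0,0,0],[0,0,0],[0,0,0],[0,0,0],[0,0,0]]}'
python3 -m crank '{"hand":[255,255,255,255,255],"translation":[[0.01,-0.004,0],[0.018,-0.006,0],[0.026,-0.006,0],[0.030,-0.006,0],[0.030,-0.006,0]],"dr":[[0,0,0],[0,0,0],[0,0,0],[0,0,0],[0,0,0]]}'
python3 - <<'E'
from h import *
W=cloud(*grab('scene','s4.png')); a=.025
yx=(W[...,0]-.5475)*np.cos(a)+(W[...,1]-.0685)*np.sin(a); yy=-(W[...,0]-.5475)*np.sin(a)+(W[...,1]-.0685)*np.cos(a); z=W[...,2]
for x0 in np.arange(-.03,.1,.02):
    m=np.isfinite(z)&(yy>.035)&(yy<.09)&(abs(yx-x0)<.01); print(x0.round(2),m.sum(),np.nanmedian(z[m]).round(4) if m.any() else '')
E
```

```text
time_s: 6.95
position: [0.6162, -0.0003, 0.1583]
tool_rot: [[0.007, 0.999, 0.032], [-0.001, 0.032, -0.999], [-1.0, 0.007, 0.001]]
ft_force: [3.0, 0.4, -0.5]
grip_width: 0.0
time_s: 7.45
position: [0.573, -0.0015, 0.1111]
tool_rot: [[0.0, 0.999, 0.032], [-0.0, 0.032, -0.999], [-1.0, 0.0, 0.0]]
ft_force: [-0.2, 1.2, -0.1]
grip_width: -0.0004
time_s: 7.95
position: [0.5675, -0.0018, 0.0802]
tool_rot: [[-0.0, 0.999, 0.032], [0.0, 0.032, -0.999], [-1.0, -0.0, -0.0]]
ft_force: [-0.0, -0.5, -0.8]
grip_width: 0.0002
-0.03 149 0.0786
-0.01 144 0.0787
0.01 158 0.0786
0.03 167 0.0787
0.05 158 0.0787
0.07 181 0.0791
0.09 673 0.0404
```

```bash
python3 -m crank '{"hand":[255,255,255],"translation":[[0.003,0,0],[0.004,0,0],[0.004,0,0]],"dr":[[0,0,0],[0,0,0],[0,0,0]]}'
python3 -m crank '{"hand":[255,255,255],"translation":[[-0.03,0,0],[-0.07,0,0],[-0.11,0,0]],"dr":[[0,0,0],[0,0,0],[0,0,0]]}'
python3 - <<'E'
from h import *
p,d,c=grab('scene','s5.png'); W=cloud(p,d,c); a=.025
yx=(W[...,0]-.5475)*np.cos(a)+(W[...,1]-.0685)*np.sin(a); yy=-(W[...,0]-.5475)*np.sin(a)+(W[...,1]-.0685)*np.cos(a); z=W[...,2]
for x0 in (-.06,-.01,.03,.07):
    m=np.isfinite(z)&(yy>.035)&(yy<.09)&(abs(yx-x0)<.01); print(x0,np.nanmedian(z[m]).round(4))
m=np.isfinite(z)&(abs(yy)<.026)&(yx>-.05)&(yx<.1)&(z>.09)&(z<.18)&((p.max(2).astype(int)-p.min(2))<40)
q=np.c_[yx[m],z[m]]
print(yy[m].min(),yy[m].max())
for zz in np.arange(.09,.18,.01):
    s=abs(q[:,1]-zz)<.005
    if s.any(): print(zz.round(3),np.percentile(q[s,0],[5,50,95]).round(3),s.sum())
s,d,c=grab('side','d5.png')
cv2.imwrite('pics/c5.png',np.hstack([cv2.resize(p[150:330,200:440],(400,300)),cv2.resize(s[150:330,140:380],(400,300))]))
to(.5475+.085,.0705,.2,1.5); print(sensors.observe()['ft_force'])
E
```

```text
time_s: 8.3
position: [0.5679, -0.0018, 0.0797]
tool_rot: [[0.003, 0.999, 0.032], [-0.001, 0.032, -0.999], [-1.0, 0.003, 0.001]]
ft_force: [-11.1, 1.3, 30.5]
grip_width: 0.0001
time_s: 8.6
position: [0.5673, -0.0018, 0.1874]
tool_rot: [[-0.001, 0.999, 0.032], [0.0, 0.032, -0.999], [-1.0, -0.001, -0.0]]
ft_force: [1.0, 0.3, 1.1]
grip_width: 0.0
-0.06 0.0788
-0.01 0.0788
0.03 0.0788
0.07 0.0787
-0.021974900720802538 0.021327136356332956
0.09 [-0.015 -0.013 -0.009] 6
0.1 [-0.011 -0.007 -0.002] 16
0.11 [-0.001  0.002  0.007] 21
0.12 [0.009 0.013 0.015] 11
0.13 [0.018 0.022 0.028] 13
0.14 [0.027 0.032 0.038] 19
0.15 [0.037 0.041 0.043] 36
t 8.7 pos [ 0.5696 -0.0021  0.1915] shift [-0.008   0.0653 -0.0706] dr [ 0.006  0.002 -0.01 ] |d| 0.096
[ 0.02652223 -0.81778157 -0.1797761 ]
```

View pics/c5.png

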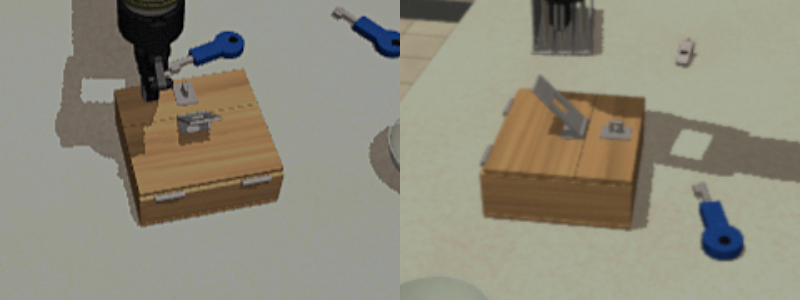

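The lid is flat: all points on it are at z 0.0788, level with the deck, and pressing down gave 30 N. The hasp stands at about 2.38 rad, with its tip at box (0.042, 0, 0.150). I go behind it and sweep it forward.

```bash
python3 -m crank '{"hand":[255,255,255,255,255],"translation":[[-0.012,0.03,-0.01],[-0.012,0.06,-0.035],[-0.012,0.065,-0.071],[-0.012,0.065,-0.071],[-0.012,0.065,-0.071]],"dr":[[0,0,0],[0,0,0],[0,0,0],[0,0,0],[0,0,0]]}'
python3 -m crank '{"hand":[255,255,255],"translation":[[0.03,0,0],[0.062,0,0],[0.062,0,0]],"dr":[[0,0,0],[0,0,0],[0,0,0]]}'
cat >> h.py <<'E'
def box():
    s=sensors.observe();a=.025;d=np.array(s['position'])-[.5475,.0685,0];print('box',(d[0]*np.cos(a)+d[1]*np.sin(a)).round(4),(-d[0]*np.sin(a)+d[1]*np.cos(a)).round(4),d[2].round(4),'F',np.round(s['ft_force'],1))
E
python3 -c "
from h import *
box()"
```

```text
time_s: 9.2
position: [0.6299, 0.0716, 0.1974]
tool_rot: [[-0.001, 0.999, 0.033], [-0.0, 0.033, -0.999], [-1.0, -0.001, 0.0]]
ft_force: [0.7, 0.3, -0.3]
grip_width: 0.0004
time_s: 9.5
position: [0.6279, 0.0701, 0.1323]
tool_rot: [[-0.008, 0.999, 0.031], [0.0, 0.031, -1.0], [-1.0, -0.008, -0.001]]
ft_force: [-1.0, -0.7, 0.2]
grip_width: 0.0001
box 0.0804 -0.0004 0.1323 F [-1.  -0.7  0.2]
```

```bash
python3 -m crank '{"hand":[255,255,255,255,255],"translation":[[-0.002,-0.03,0],[-0.01,-0.06,0],[-0.024,-0.084,0],[-0.023,-0.098,0],[-0.02,-0.11,0]],"dr":[[0,0,0],[0,0,0],[0,0,0],[0,0,0],[0,0,0]]}'
python3 -c "
from h import *
box()"
python3 -m crank '{"hand":[255,255,255,255],"translation":[[0.007,-0.014,0],[0.015,-0.025,0],[0.026,-0.034,0],[0.038,-0.041,0]],"dr":[[0,0,0],[0,0,0],[0,0,0],[0,0,0]]}'
python3 - <<'E'
from h import *
box()
p,d,c=grab('side','d6.png'); s,_,_=grab('scene','s6.png')
cv2.imwrite('pics/c6.png',np.hstack([cv2.resize(s[150:330,200:440],(400,300)),cv2.resize(p[150:330,140:380],(400,300))]))
E
```

```text
time_s: 10.0
position: [0.5202, 0.0669, 0.159]
tool_rot: [[0.005, 1.0, 0.031], [-0.001, 0.031, -1.0], [-1.0, 0.005, 0.001]]
ft_force: [-0.3, 0.3, 0.7]
grip_width: -0.0002
box -0.0273 -0.0009 0.159 F [-0.3  0.3  0.7]
time_s: 10.4
position: [0.4795, 0.0656, 0.1199]
tool_rot: [[0.003, 1.0, 0.031], [-0.0, 0.031, -1.0], [-1.0, 0.003, 0.001]]
ft_force: [-0.6, 0.4, 0.4]
grip_width: 0.0001
box -0.068 -0.0012 0.1199 F [-0.6  0.4  0.4]
```

View pics/c6.png

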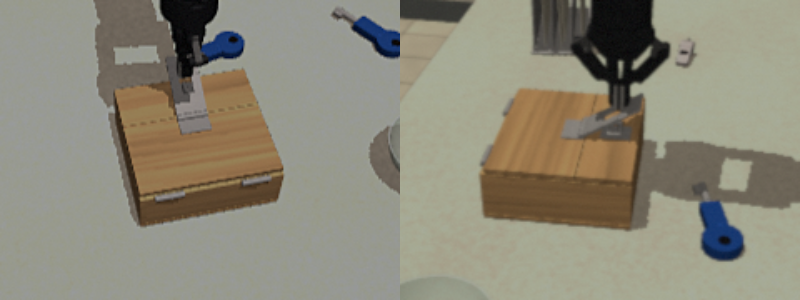

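The hasp has come forward to about 0.45 rad, resting under the fingertips. I lift, move out over the tab and press down.

```bash
python3 -m crank '{"hand":[255,255,255,255],"translation":[[-0.02,0,0],[-0.02,-0.026,0],[-0.02,-0.026,0],[-0.01,-0.026,0]],"dr":[[0,0,0],[0,0,0],[0,0,0],[0,0,0]]}'
python3 -m crank '{"hand":[255,255,255,255,255],"translation":[[0.012,0,0],[0.024,0,0],[0.034,0,0],[0.041,0,0],[0.041,0,0]],"dr":[[0,0,0],[0,0,0],[0,0,0],[0,0,0],[0,0,0]]}'
python3 -c "
from h import *
box()"
```

```text
time_s: 10.9
position: [0.4546, 0.0652, 0.1301]
tool_rot: [[0.005, 0.999, 0.032], [-0.001, 0.032, -1.0], [-1.0, 0.005, 0.001]]
ft_force: [1.5, 0.1, 0.7]
grip_width: -0.0003
time_s: 11.4
position: [0.4534, 0.0655, 0.0867]
tool_rot: [[-0.001, 0.999, 0.032], [0.0, 0.032, -0.999], [-1.0, -0.001, -0.0]]
ft_force: [-0.1, -0.3, 0.7]
grip_width: -0.0003
box -0.0942 -0.0007 0.0867 F [-0.1 -0.3  0.7]
```

Now a few mm more to seat it, then retreat and check.

```bash
python3 -m crank '{"hand":[255,255,255],"translation":[[0.002,0,0],[0.004,0,0],[0.004,0,0]],"dr":[[0,0,0],[0,0,0],[0,0,0]]}'
python3 -m crank '{"hand":[255,255,255,255,255],"translation":[[-0.03,0,0],[-0.07,0,0],[-0.11,-0.03,0],[-0.13,-0.07,0],[-0.13,-0.1,0]],"dr":[[0,0,0],[0,0,0],[0,0,0],[0,0,0],[0,0,0]]}'
python3 - <<'E'
from h import *
p,d,c=grab('scene','s7.png'); s,ds,cs=grab('side','d7.png'); a=.025
for W in (cloud(p,d,c),cloud(s,ds,cs)):
    yx=(W[...,0]-.5475)*np.cos(a)+(W[...,1]-.0685)*np.sin(a); yy=-(W[...,0]-.5475)*np.sin(a)+(W[...,1]-.0685)*np.cos(a); z=W[...,2]
    for x0 in (-.105,-.09,-.085,-.04,-.03):
        m=np.isfinite(z)&(abs(yy)<.02)&(abs(yx-x0)<.005)&(z>.07); print('hasp',x0,np.median(z[m]).round(4),m.sum())
    for x0 in (-.04,-.01,.07):
        m=np.isfinite(z)&(abs(yy)>.035)&(abs(yy)<.09)&(abs(yx-x0)<.01)&(z<.1); print('lid',x0,np.median(z[m]).round(4))
for n,q in(('scene',p),('side',s)):
    o=cv2.imread(f'pics/{n}0.png'); df=cv2.absdiff(o,q).max(2)>40
    for nm,b in ({'whistle':(140,212,180,232),'bowl':(430,212,495,272),'rack':(55,258,178,348)} if n=='scene' else {}).items(): print(nm,df[b[1]:b[3],b[0]:b[2]].mean())
cv2.imwrite('pics/c7.png',np.hstack([cv2.resize(p[150:330,200:440],(400,300)),cv2.resize(s[150:330,140:380],(400,300))]))
box()
E
```

```text
time_s: 11.7
position: [0.4537, 0.0655, 0.0852]
tool_rot: [[0.002, 0.999, 0.032], [-0.001, 0.032, -0.999], [-1.0, 0.002, 0.001]]
ft_force: [-5.6, -0.2, 19.5]
grip_width: 0.0002
time_s: 12.2
position: [0.3525, 0.0624, 0.2159]
tool_rot: [[0.006, 0.999, 0.032], [-0.001, 0.032, -0.999], [-1.0, 0.006, 0.001]]
ft_force: [0.6, -0.9, 0.1]
grip_width: -0.0003
hasp -0.105 0.0846 44
hasp -0.09 0.0846 43
hasp -0.085 0.085 51
hasp -0.04 0.0848 55
hasp -0.03 0.0846 54
lid -0.04 0.0786
lid -0.01 0.0786
lid 0.07 0.0786
hasp -0.105 0.085 49
hasp -0.09 0.0848 53
hasp -0.085 0.0851 45
hasp -0.04 0.0846 47
hasp -0.03 0.0851 48
lid -0.04 0.079
lid -0.01 0.079
lid 0.07 0.079
whistle 0.0
bowl 0.0
rack 0.0
box -0.1972 -0.0009 0.2143 F [-0.4 -0.1  0.4]
```

View pics/c7.png

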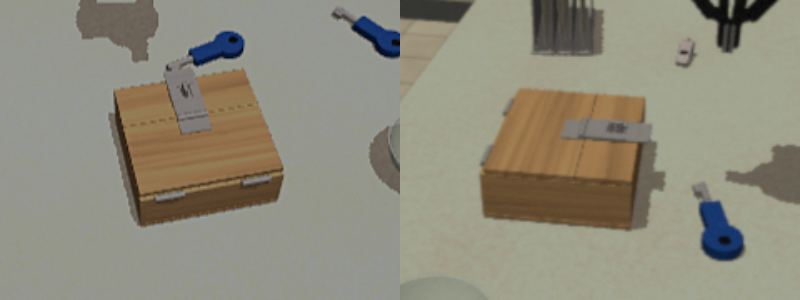

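The hasp is flat along its whole length with the staple through its slot, the lid is shut, and the arm is clear. I'm handing the job in.

```bash
python3 -c "
from rig import env
print(env.close_job())"
```

```text
the job is handed in; nothing more can be done
None
```

The bike lock key is in the box and released, the lid is shut, and the hasp lies flat with the staple through its slot. I handed the job in at about 12.3 s of the 64 s allowed; no verdict is reported.

- **Key:** I took the middle of the three blue keys. It measured about 113 mm against the 109 mm given, while the other two measured about 138 and 144 mm. After release, a close view showed it flat on the compartment floor. I could not see it again once the lid was shut.
- **Lid:** its surface is level with the deck to within about 0.5 mm in both views. Pressing on it before I moved the hasp gave about 30 N.
- **Hasp:** its upper face reads z 0.0846 to 0.0851 from pin to tab in both views, so it is flat; the value given is 0.086, and all heights read about 1 mm low.
- **Left alone:** the image patches around the whistle, bowl and rack showed no change from the first picture. The arm is about 0.2 m up and clear of everything.

No check failed or disagreed.

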